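# Square up a microscope arm and hold it level over its stand

## Robot

A 6-joint arm with a two-finger parallel gripper is mounted at the origin on the work surface. World frame = base frame: x ahead of the robot, y to its left, z up, the work surface at z = 0. Lengths are in m, angles in rad, forces in N, time in s.
With the tool pointing down it reaches from about 0.25 to 0.775 m from the base axis. Payload 4 kg.
Tool frame: the origin (TCP) lies on the mounting face of the last link; the fingertips stand 173 mm ahead of it and the grasp point (between the pads) lies 155 mm ahead of it; z points along the fingers, y is the direction in which the jaws open and shut (so a half turn about z gives the same grasp; the last joint's range is limited). The gripper opens to 85 mm and grips with 20 to 120 N. Pads are 22 mm wide; open, the fingers measure 114 mm over their backs; the gripper's body (76 mm by 85 mm) begins 54 mm behind the grasp point. The pads swing forward as they close: fully open they stand 13 mm farther back than shut.
Start: joints at [1.177, 0.087, 1.371, -0, 1.684, -0.103], TCP at [0.158, 0.527, 0.405] pointing down, gripper open.
Joint ranges: [-3.1, 3.1], [-0.76, 2.03], [0.27, 2.55], [-1.08, 4.22], [0.17, 2.65], [-2.57, 2.57]. Speed limits (rad/s): [2.79, 2.79, 3.14, 3.14, 3.14, 3.14].

## Interface

Orientations are given as [roll, pitch, yaw] about the fixed x, y, z axes, in that order (R = Rz(yaw) Ry(pitch) Rx(roll)).
In Python, from workcell import arm, get_image, camera_info, find_in, trace gives the robot as it stands. The module is installed in compiled form; this text tells all that it offers. Calls block until the motion is done:
- arm.move_pose(position, orientation): joint-space move of the TCP to a pose.
- arm.servo_line(position, attitude=None, rate=0.15, stop_force=None): straight line of the TCP; attitude=None keeps the orientation; rate is the mean speed in m/s. With stop_force (N) it stops when the force on the tool has changed by that much, and returns True; else False.
- arm.movej(angles): joint-space move.
- arm.release() and arm.gripper_close(newtons=None): open the fingers fully, or close them until they stop; newtons is the grip in N (None keeps the last).
- arm.hold(seconds).
- arm.solve_ik(position, orientation): joint angles nearest the present ones, or None.
- arm.get_obs(): the state.
- get_image(name): name is "scene" or "side" or "wrist"; returns the picture (420x560x3 uint8, red, green, blue); there is no depth.
- camera_info(name): a dict with "fov_y" (degrees; the focal length in pixels is half the picture's height over the tangent of half this angle, whatever the lens; pixels are square), "cx", "cy" (the principal point, pixels), "rvec" (rotation vector, rad) and "tvec" (3), from world to camera coordinates, as OpenCV has them. Camera axes: x right, y down, z forward; pixel columns grow to the right and rows downward; lengths in m; the calibration is good to about 2 mm. A picture is of the moment at which its call begins: read the wrist's pose just before it. camera_info takes no time and is no camera call; for the wrist camera it gives the pose at the moment of the call.
A pose or a line that the arm cannot do raises arm.Unreachable and nothing moves.
- arm.job_done(): hands the job in, once; it reports no verdict.
Trained networks look in the newest picture that a camera, given by its name, has taken for a name from the list of things; names that differ only in an ending like _2 or _b are one class to them, and where a whole thing is asked for, a point or a joint stands for the part that bears it (a point fixed in the world has none). Each returns a list of dicts, best first, with "conf" (0 to 1); they miss things now and then, are a little off and sometimes report something else, mostly with a low value. They report only what shows in the picture. A call takes as long as a camera call. They do not tell look-alikes from the thing itself.
- find_in(thing, camera): "extent" ([left, top, width, height] in pixels, round what is visible of it).
- trace(thing, camera): "mask" (420x560 bool, what is visible of it) and "extent" ([left, top, width, height] in pixels, round what is visible of it).
The state is a dict: "clock": time; "joints": joint angles; "dq": joint speeds; "joint_efforts": joint torques, N m; "eef_pos": TCP position; "ee_rot": TCP orientation; "force": force on the tool from outside, world axes, zero at the start; "wrist_torque": the same for the moment, N m; "width": finger opening in m.
Only numpy, scipy, OpenCV 4.12 (cv2) and the standard library are available. Lean on these libraries where they do the work, as an engineer would, in place of code of your own. Each camera call takes 0.05 s, during which the arm holds its last target. There are 200 camera calls.

## Task

Push the loose microscope arm across the plywood board until it sits square against all three steel stops (clamp block and ring against the two side stops, back of the clamp block against the end stop). Then grip it by its bar at the balance point, lift it, and finish while holding it level and still about three centimetres above the stand, with the bore of its clamp block over the column and its ring over the round stage disc, ready for a colleague to lower it on. The arm must not knock against the stand, and everything else on the table is to be left where it is.

Things in the scene. Friction and masses are not known exactly. Their poses are not given: they have to be found in the camera images.
- board: Fixed plywood board 340 x 170 x 10 mm. Origin: centre of underside; x along its length, z up. On it, three fixed steel stops 18 mm tall: two side stops (x = -100 to -70 and 65 to 135 mm), faces looking to +y at y = -45 mm; an end stop (y = -35 to -5 mm), face looking to +x at x = -110 mm. All are 12 mm thick. The arm starts askew, its block 30 to 50 mm from the side stops, 10 to 35 mm from the end stop.
- bracket_balance (a point): The arm's balance point, inside the bar: 64 mm from the bore's axis towards the ring (21 mm nearer to the clamp block than the bar's middle), 18 mm above the arm's underside. x points along the arm from clamp block to ring, z up.
- bracket_bore (a point): Centre of the bore at the underside of the arm's clamp block; axes as bracket_balance. Against all three stops it is at x = -85, y = -20 mm in the board's frame.
- bracket_ring (a point): Centre of the arm's ring at the underside; axes as bracket_balance. Against all three stops it is at x = +85, y = -20 mm in the board's frame.
- bracket: Loose dark microscope arm, 0.43 to 0.6 kg, lying flat; origin and axes as bracket_bore. Square clamp block 50 x 50 x 30 mm tall with a vertical 25 mm bore, straight bar 16 mm wide (8 to 28 mm above the underside, bare from 25 to 145 mm from the bore's axis), ring 50 mm outer diameter, 24 mm tall. Bore axis to ring axis 170 mm. A small thumb-screw (look only) sticks out of the block's +y side.
- stand: Fixed dark microscope stand: a base plate 250 x 140 x 16 mm with an upright steel column near one end (x = -85 mm) and a white round stage disc near the other (x = +85 mm). Origin at the centre of the underside, x from column to disc, z up.
- column_top (a point): Centre of the top of the stand's steel column, 22 mm diameter, 146 mm above the table; axes as the stand.
- stage_disc (a point): Centre of the white stage disc, 68 mm diameter, level with the stand's base plate; 170 mm from the column.
- eyepiece: Bystander: small dark eyepiece, 30 mm diameter, 42 mm tall, standing on the board's corner at about x = -148, y = +62 mm in the board's frame. Origin at its underside.
- dust_cap: Bystander: black disc 28 mm diameter, 12 mm tall, on the stand's base plate beside the line from column to disc. Origin at its underside.
- jar: Bystander: glass jar 60 mm diameter, 85 mm tall, beyond the board and stand. Origin at its underside.
- slide_box: Bystander: wooden slide box 85 x 170 x 30 mm beyond the board. Origin at its underside.
- screwdriver: Bystander: screwdriver lying on the table between the robot and the board.
Not all that is in view belongs to the job. Of the things that look like the bracket, the smaller one is meant.

How it is judged:
On the way, in this order (a step that is already met when the one before it is completed fails the run):
1. the arm lies flat on the board, square against all three stops (x of bracket_bore in the frame of board between -0.088 and -0.082 m and y of each of bracket_bore, bracket_ring in the frame of board below -0.017 m and x of bracket_ring in the frame of board above 0.08 m and z of bracket_bore in the frame of board below 0.014 m), for 0.2 s.
2. the arm is lifted off the board, gripped within 15 mm of its balance point and level (z of bracket_balance in the frame of board above 0.07 m and contact force between bracket and the fingers above 1 N and contact force between bracket and board below 0.1 N and x of the grasp point in the frame of bracket_balance between -0.015 and 0.015 m and angle between bracket's own z axis and vertical below 0.14 rad), for 0.2 s.
At the end, for the whole second after the job is handed in: The gripper alone holds the arm, within 15 mm of its balance point along the bar, level to 5 degrees, still; the clamp block's underside is 12 to 55 mm above the column, the bore within 12 mm (horizontally) of the column's axis and the ring within 20 mm of the stage disc's centre (contact force between bracket and the fingers above 1 N and contact force between bracket and stand below 0.1 N and contact force between bracket and board below 0.1 N and x of the grasp point in the frame of bracket_balance between -0.015 and 0.015 m and angle between bracket's own z axis and vertical below 0.09 rad and z of bracket_bore in the frame of column_top between 0.012 and 0.055 m and horizontal distance between bracket_bore and column_top below 0.012 m and horizontal distance between bracket_ring and stage_disc below 0.02 m and linear speed of bracket below 0.02 m/s and angular speed of bracket below 0.15 rad/s); the arm keeps its last pose, push and grip.
It fails at once if the arm knocks against the stand (contact force between bracket and stand above 2 N).
It fails at once if a bystander is moved by more than 20 mm (distance of any of eyepiece, dust_cap, jar, slide_box, screwdriver from where it was at the start of the episode above 0.02 m).
It also fails if it takes over 72 s, if anything falls off the work surface, if the arm or the gripper's body presses on something with over 40 N, if the wrist force passes 120 N, or if a joint passes its speed limit or range.

## Working session

There is one attempt and no reset: what is moved stays moved. The work goes in short steps, each a Python script; the robot and the scene stay as the last script left them, time stands still between calls to the robot, and variables do not carry over. Pictures are saved under pics/ and viewed, about 8 in all and at most 12, crops included, and the job is handed in when it is done.

```bash
mkdir -p pics
cat > h.py <<'E'
import numpy as np, cv2
from workcell import arm, get_image, camera_info, find_in, trace
def cam(n):
    c=camera_info(n); f=210/np.tan(np.radians(c["fov_y"])/2)
    K=np.array([[f,0,c["cx"]],[0,f,c["cy"]],[0,0,1.]])
    return K,np.array(c["rvec"],float),np.array(c["tvec"],float)
def proj(P,C):
    K,r,t=C; return cv2.projectPoints(np.asarray(P,float).reshape(-1,1,3),r,t,K,None)[0].reshape(-1,2)
def back(px,z,C):
    K,r,t=C; R=cv2.Rodrigues(r)[0]; o=-R.T@t
    px=np.asarray(px,float).reshape(-1,2)
    d=(R.T@np.linalg.inv(K)@np.c_[px,np.ones(len(px))].T).T
    return o+d*((z-o[2])/d[:,2])[:,None]
def save(n,im): cv2.imwrite(f"pics/{n}.png",im[:,:,::-1])
E
python3 - <<'E'
from h import *
print(arm.get_obs())
for n in("scene","side"):
    im=get_image(n); save(n,im); C=cam(n); print(n,camera_info(n), (-cv2.Rodrigues(C[1])[0].T@C[2]).round(3))
    for t in("board","bracket","stand","eyepiece","dust_cap","jar","slide_box","screwdriver","stage_disc","column_top"):
        try: print(t,[(round(d["conf"],2),np.round(d["extent"]).tolist()) for d in find_in(t,n)])
        except Exception as e: print(t,e)
E
```

```text
{'clock': 0.0, 'joints': array([ 1.17686825e+00,  8.79882877e-02,  1.37226605e+00, -1.93869548e-05,
        1.68363247e+00, -1.03069451e-01]), 'dq': array([ 0.00047278, -0.00085367, -0.00049977,  0.00016382, -0.00051174,
       -0.00061505]), 'joint_efforts': array([-1.98216130e-04, -3.51885688e+01, -3.13261843e+01, -9.52803617e-06,
        1.10335680e-02,  1.26227579e-05]), 'eef_pos': array([0.1576738 , 0.52679683, 0.40351452]), 'ee_rot': array([-3.13930869e+00, -2.16872405e-04,  2.85073162e+00]), 'force': array([-0.29184264,  0.66805556, -0.03511466]), 'wrist_torque': array([-0.01354311, -0.04014325, -0.0241548 ]), 'width': 0.08519794405572922}
scene {'fov_y': 44.749902017554625, 'cx': 275.24564505205046, 'cy': 214.13363730146273, 'rvec': array([ 1.96597912,  1.20173275, -0.59388512]), 'tvec': array([-0.25292924, -0.20623658,  1.71089381])} [ 1.432 -0.437  0.89 ]
board [(0.92, [120.0, 235.0, 153.0, 89.0])]
bracket [(0.93, [152.0, 241.0, 90.0, 48.0]), (0.58, [96.0, 181.0, 81.0, 65.0])]
stand [(0.8, [324.0, 186.0, 104.0, 65.0])]
eyepiece [(0.47, [125.0, 260.0, 11.0, 20.0]), (0.3, [15
[... 532 characters left out ...]
9470778,  1.01745095]), 'tvec': array([0.52090024, 0.14406746, 0.95608213])} [0.421 0.579 0.833]
board [(0.65, [238.0, 130.0, 80.0, 92.0]), (0.25, [335.0, 231.0, 16.0, 72.0])]
bracket [(0.78, [361.0, 131.0, 75.0, 84.0]), (0.61, [279.0, 140.0, 28.0, 64.0])]
stand [(0.75, [174.0, 266.0, 98.0, 145.0])]
eyepiece [(0.62, [334.0, 234.0, 14.0, 70.0]), (0.59, [310.0, 125.0, 11.0, 18.0]), (0.4, [159.0, 165.0, 45.0, 57.0])]
dust_cap []
jar [(0.72, [153.0, 242.0, 32.0, 37.0]), (0.61, [157.0, 168.0, 48.0, 51.0])]
slide_box [(0.72, [160.0, 167.0, 47.0, 56.0])]
screwdriver [(0.84, [333.0, 233.0, 15.0, 69.0])]
stage_disc [(0.77, [176.0, 268.0, 95.0, 141.0])]
column_top [(0.86, [173.0, 267.0, 97.0, 141.0])]
```

View pics/scene.png

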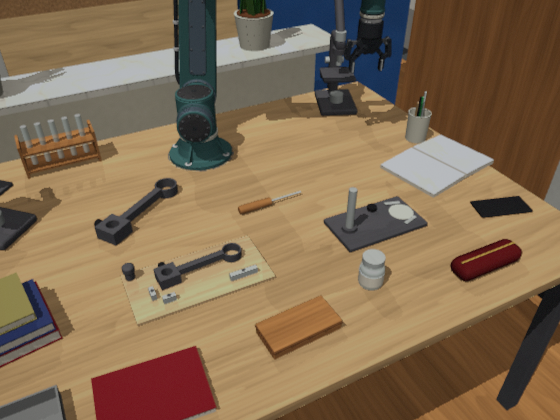

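View pics/side.png

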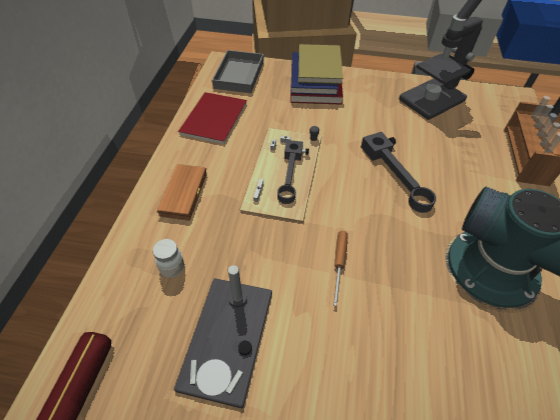

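The scene picture shows the small arm on the board (152–242, 241–289), its block at (168,275) and its ring at (232,252). The larger look-alike is at (110–175, 185–240) and the stand at (325–428, 186–250). The side picture agrees. Next I'll work out rough positions and take wrist views from above.

Run:
```python
from h import *
C=cam("side")
def p(n,px,z): print(n,back(px,z,C).round(3).tolist())
p("board c",[[272,130],[321,138],[302,219],[243,209]],.01)
p("block top,ring top",[[294,147]],.04); p("ring",[[287,193]],.034)
p("column top",[[234,268]],.146); p("disc",[[213,377]],.016); p("col base",[[237,302]],.016)
p("cap",[[245,348]],.028);p("jar",[[168,250]],.04);p("screwd",[[342,232],[337,305]],.01)
p("stops",[[258,189],[272,145],[285,139]],.028);p("eyep",[[314,140]],.0)
im=get_image("wrist"); C=cam("wrist"); R=cv2.Rodrigues(C[1])[0]; print("cam",-R.T@C[2],R.T[:,2],R.T[:,1],camera_info("wrist")["fov_y"],arm.get_obs()["eef_pos"])
```

```text
board c [[0.615, -0.373, 0.01], [0.459, -0.367, 0.01], [0.468, -0.045, 0.01], [0.626, -0.046, 0.01]]
block top,ring top [[0.53, -0.277, 0.04]]
ring [[0.519, -0.104, 0.034]]
column top [[0.573, 0.205, 0.146]]
disc [[0.579, 0.379, 0.016]]
col base [[0.573, 0.216, 0.016]]
cap [[0.53, 0.315, 0.028]]
jar [[0.761, 0.132, 0.04]]
screwd [[0.363, -0.024, 0.01], [0.355, 0.176, 0.01]]
stops [[0.599, -0.108, 0.028], [0.597, -0.286, 0.028], [0.564, -0.32, 0.028]]
eyep [[0.48, -0.365, 0.0]]
cam [0.08783518 0.54738571 0.37415955] [ 0.27714904 -0.08336334 -0.95720372] [ 0.91689494 -0.27485032  0.28941487] 66.93086238717912 [0.15771092 0.52689477 0.40477467]
```

```bash
python3 - <<'E'
from h import *
for n,p in(("w_stand",(.57,.35)),("w_board",(.54,-.16))):
    for z in(.45,.42,.38):
        try: arm.move_pose([*p,z],[np.pi,0,np.pi/2]); break
        except arm.Unreachable: print("unr",z)
    arm.hold(.3)
    o=arm.get_obs(); C=cam("wrist"); im=get_image("wrist"); save(n,im); np.savez(n,K=C[0],r=C[1],t=C[2])
    print(n,o["clock"],o["eef_pos"],o["ee_rot"],o["joints"])
    for t in(("stand","dust_cap","stage_disc","jar") if n=="w_stand" else ("board","bracket","eyepiece","screwdriver")):
        ds=trace(t,"wrist"); print(t,[(round(d["conf"],2),np.round(d["extent"]).tolist()) for d in ds])
        if ds: np.save(f"{n}_{t}.npy",ds[0]["mask"])
E
python3 - <<'E'
import cv2,numpy as np
a=cv2.imread("pics/w_stand.png");b=cv2.imread("pics/w_board.png")
E
```

```text
w_stand 3.1 [0.56938075 0.35067382 0.45016354] [ 3.14147501e+00 -1.25292622e-04  1.57218029e+00] [4.67262795e-01 3.57756140e-01 9.58504890e-01 6.10565694e-05
 1.82517023e+00 4.65894204e-01]
stand [(0.66, [230.0, 111.0, 115.0, 225.0])]
dust_cap [(0.61, [239.0, 187.0, 21.0, 24.0])]
stage_disc [(0.72, [230.0, 112.0, 111.0, 226.0])]
jar []
w_board 5.5 [ 0.54024788 -0.15947341  0.44993195] [-3.14151807e+00 -5.29428820e-05  1.57178785e+00] [-3.87690049e-01  1.12976934e-01  1.25391200e+00  2.11681007e-05
  1.77479280e+00 -3.88677285e-01]
board [(0.67, [215.0, 69.0, 145.0, 246.0])]
bracket [(0.97, [240.0, 112.0, 55.0, 168.0]), (0.83, [0.0, 151.0, 134.0, 176.0])]
eyepiece [(0.67, [227.0, 294.0, 23.0, 34.0])]
screwdriver [(0.75, [107.0, 0.0, 30.0, 49.0]), (0.72, [225.0, 293.0, 25.0, 36.0])]
```

View pics/w_stand.png

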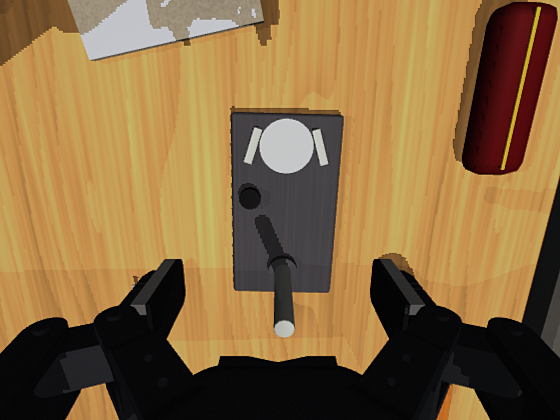

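View pics/w_board.png

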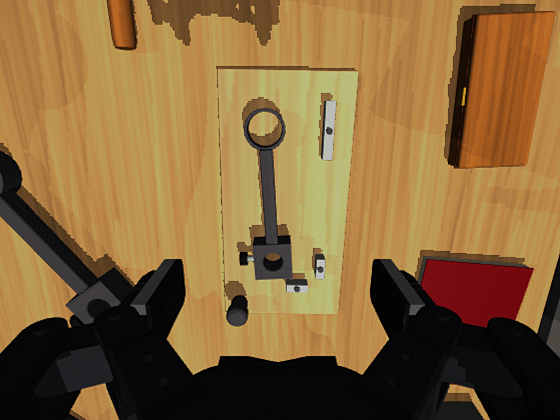

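The stand picture shows the disc centred at about (286,146), the column top at (284,329) and the cap at (250,196). In the board picture the ring is at (264,129), the bore at (273,261), the stops at (328,130), (320,267) and (297,287), and the eyepiece at (237,311). I'll fit the poses from these.

```bash
cat >> h.py <<'E'
from scipy.optimize import minimize, least_squares
def T2(p,q):
    c,s=np.cos(p[2]),np.sin(p[2]); q=np.asarray(q,float)
    return np.c_[p[0]+c*q[:,0]-s*q[:,1], p[1]+s*q[:,0]+c*q[:,1], q[:,2]]
def box(x0,x1,y0,y1,z0,z1): return np.array([[x,y,z] for x in(x0,x1) for y in(y0,y1) for z in(z0,z1)],float)
def cyl(x,y,r,z0,z1,n=40):
    a=np.arange(n)*2*np.pi/n; return np.vstack([np.c_[x+r*np.cos(a),y+r*np.sin(a),0*a+z] for z in(z0,z1)])
def bracket_parts(h): return [box(-.025,.025,-.025,.025,h,h+.03),box(.025,.145,-.008,.008,h+.008,h+.028),cyl(.17,0,.025,h,h+.024)]
def hole(h,x,r,H):  # visible through-hole: drawn as intersection of both rims
    return cyl(x,0,r,h,h+H)
def silh(p,parts,C,S=4):
    m=np.zeros((420*S,560*S),np.uint8)
    for q in parts:
        u=proj(T2(p,q),C); u=(u+.5)*S-.5
        cv2.fillConvexPoly(m,cv2.convexHull(u.round().astype(np.int32)),1)
    return cv2.resize(m.astype(np.float32),(560,420),interpolation=cv2.INTER_AREA)
def fit(mask,parts,C,p0):
    mk=mask.astype(np.float32)
    f=lambda p: np.abs(silh(p,parts,C)-mk).sum()
    s=np.array(p0)+np.vstack([np.zeros(3),np.diag([.006,.006,.05])])
    r=minimize(f,p0,method="Nelder-Mead",options=dict(initial_simplex=s,xatol=1e-4,fatol=.2)); return r.x,r.fun,mk.sum()
def fillmask(m):
    c=max(cv2.findContours(m.astype(np.uint8),cv2.RETR_EXTERNAL,cv2.CHAIN_APPROX_NONE)[0],key=cv2.contourArea)
    o=np.zeros(m.shape,np.uint8); cv2.drawContours(o,[c],-1,1,-1); return o
def whites(im,roi,th=150):
    x0,y0,x1,y1=roi; s=im[y0:y1,x0:x1].astype(int); m=((s.min(2)>th)&(np.ptp(s,axis=2)<40)).astype(np.uint8)
    n,l,st,c=cv2.connectedComponentsWithStats(m); return [(c[i]+[x0,y0],st[i].tolist()) for i in range(1,n) if st[i][4]>20]
E
python3 - <<'E'
from h import *
def ld(n):
    d=np.load(n+".npz"); return d["K"],d["r"],d["t"]
C=ld("w_board"); im=cv2.imread("pics/w_board.png")[:,:,::-1]
m=fillmask(np.load("w_board_board.npy"))
hull=cv2.convexHull(np.argwhere(m)[:,::-1].astype(np.int32)); mm=np.zeros_like(m); cv2.fillConvexPoly(mm,hull,1)
pb,f,a=fit(mm,[box(-.17,.17,-.085,.085,0,.01)],C,[.542,-.208,1.57]); print("board",pb.round(4),f,a)
mb=fillmask(np.load("w_board_bracket.npy"))
pk,f,a=fit(mb,bracket_parts(.01),C,[.53,-.277,1.6]); print("bracket",pk.round(4),f,a)
bo=T2(pk,[[0,0,.04],[.17,0,.034]]); print("ring w",bo.round(4))
print("px model bore/ring top",proj(bo,C).round(1).tolist())
c,s=np.cos(pb[2]),np.sin(pb[2])
print("in board",[(np.array([[c,s],[-s,c]])@(q[:2]-pb[:2])).round(4).tolist() for q in bo])
st=T2(pb,[[-.085,-.051,.028],[.1,-.051,.028],[-.116,-.02,.028]]); print("stops model px",proj(st,C).round(1).tolist())
print([(c.round(1).tolist(),s) for c,s in whites(im,(280,90,345,300))])
print("corner px",proj(T2(pb,[[.17,.085,.01],[.17,-.085,.01],[-.17,-.085,.01]]),C).round(1).tolist())
C=ld("w_stand"); im=cv2.imread("pics/w_stand.png")[:,:,::-1]
w=[(c.round(1).tolist(),s) for c,s in whites(im,(255,110,320,345),120)]; print(w)
ms=fillmask(np.load("w_stand_stand.npy"))
ps,f,a=fit(ms,[box(-.125,.125,-.07,.07,0,.016),cyl(-.085,0,.011,0,.146)],C,[.575,.294,1.57]); print("stand",ps.round(4),f,a)
q=T2(ps,[[-.085,0,.146],[.085,0,.016]]); print(q.round(4),proj(q,C).round(1))
print("by px: disc",back([286.5,146],.016,C).round(4),"col",back([284.5,329],.146,C).round(4))
E
```

```text
board [ 0.5504 -0.2114  1.5533] 224.9375 31337.0
bracket [ 0.5348 -0.2812  1.6249] 1296.125 3254.0
ring w [[ 0.5348 -0.2812  0.04  ]
 [ 0.5256 -0.1114  0.034 ]]
px model bore/ring top [[272.6, 262.3], [264.3, 130.2]]
in board [[-0.07, 0.0144], [0.0995, 0.0265]]
stops model px [[320.2, 268.9], [329.0, 130.7], [296.8, 288.4]]
[([329.0, 129.6], [43, 11, 13, 59, 498]), ([320.1, 269.0], [36, 170, 9, 19, 116]), ([290.3, 288.6], [7, 195, 9, 8, 47]), ([303.1, 288.8], [18, 196, 10, 7, 56])]
corner px [[216.4, 67.4], [358.9, 70.1], [338.0, 314.2]]
[([285.0, 145.2], [0, 8, 59, 56, 2433]), ([316.9, 140.9], [57, 19, 8, 33, 139]), ([283.9, 328.5], [19, 210, 21, 18, 267])]
stand [0.5791 0.2936 1.5522] 397.25 19666.0
[[0.5775 0.2086 0.146 ]
 [0.5806 0.3786 0.016 ]] [[284.3 328.5]
 [285.6 145.8]]
by px: disc [[0.5818 0.3783 0.016 ]] col [[0.5776 0.208  0.146 ]]
```

Board fit: (0.5504, -0.2114, yaw 1.553). The stops and corners it predicts match the picture to about 1 px. The small arm's bore is at board (-70, +14) mm and its ring at (100, 27) mm, within the stated ranges. Now I'll push with the fingers shut: first sideways at the balance point, then on the ring end.

```bash
cat >> h.py <<'E'
PB=np.array([.5504,-.2114,1.5533]); PS=np.array([.5791,.2936,1.5522])
def B(x,y,z): return T2(PB,[[x,y,z]])[0]
def inB(p):
    c,s=np.cos(PB[2]),np.sin(PB[2]); return np.array([[c,s],[-s,c]])@(np.asarray(p)[:2]-PB[:2])
RB=[np.pi,0,PB[2]]
def push(p0,p1,z=.189,rate=.03,f=10):
    arm.move_pose(B(*p0,.26),RB); arm.servo_line(B(*p0,z),RB,rate=.1,stop_force=15)
    hit=arm.servo_line(B(*p1,z),RB,rate=rate,stop_force=f); o=arm.get_obs()
    print("hit",hit,"at",inB(o["eef_pos"]).round(4),o["eef_pos"][2].round(4),"F",o["force"].round(1),o["clock"])
    arm.servo_line(B(p1[0]+(p0[0]-p1[0])*.3+0, inB(o["eef_pos"])[1]+(p0[1]-p1[1])*.3,z) if p0[0]==p1[0] else B(inB(o["eef_pos"])[0]+.015,p0[1],z),RB,rate=.1)
    o=arm.get_obs(); arm.servo_line(B(*inB(o["eef_pos"]),.26),RB,rate=.2)
E
python3 - <<'E'
from h import *
arm.gripper_close(20); print(arm.get_obs()["width"],arm.get_obs()["clock"])
push((-.006,.056),(-.006,-.012))
push((.165,-.02),(.108,-.02))
arm.move_pose([.54,-.16,.42],RB); arm.hold(.2)
C=cam("wrist"); im=get_image("wrist"); save("w2",im); d=trace("bracket","wrist")
print([(round(x["conf"],2),np.round(x["extent"]).tolist()) for x in d])
pk,f,a=fit(fillmask(d[0]["mask"]),bracket_parts(.01),C,[*B(-.085,-.02,0)[:2],PB[2]])
bo=T2(pk,[[0,0,.04],[.17,0,.034]]); print(pk,f,a,[inB(q).round(4) for q in bo]); print(proj(bo,C))
# predicted target outline overlay
v=im.copy()
for q,c in((bracket_parts(.01),(255,0,0)),):
    for P in q: cv2.polylines(v,[cv2.convexHull(proj(T2([*B(-.085,-.02,0)[:2],PB[2]],P),C).round().astype(np.int32))],True,c,1)
save("w2o",np.hstack([cv2.resize(x[60:330,200:380],None,fx=2,fy=2,interpolation=cv2.INTER_CUBIC) for x in(im,v)]))
print(arm.get_obs()["clock"])
E
```

```text
0.00012409933870364485 6.5167
hit True at [-0.0062  0.002 ] 0.1883 F [ 0.6 -0.4 -0.6] 9.8417
hit True at [ 0.1205 -0.0198] 0.1885 F [ 0.6 -0.3  0.7] 13.6583
[(0.9, [284.0, 128.0, 46.0, 171.0]), (0.73, [0.0, 177.0, 140.0, 175.0])]
[ 0.56953828 -0.29687021  1.56360944] 1624.6875 3334.0 [array([-0.0851, -0.0206]), array([ 0.0849, -0.0189])]
[[303.73770169 286.74692799]
 [305.54944015 147.1540048 ]]
15.5167
```

View pics/w2o.png

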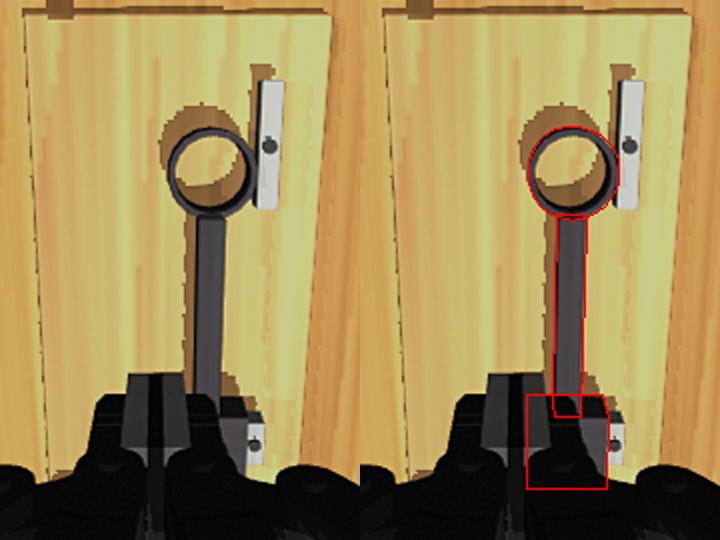

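Both pushes stopped where contact with the stops was expected: finger at y = +2 mm and at x = 120.5 mm. In the picture the ring lies within about 1 mm of its stop, with the crop showing it at (211,173), but the shut fingers hide the block. I'll add a firmer push nearer the ring, then open the fingers and look.

Run:
```python
from h import *
push((.025,.022),(.025,-.012),f=16)
arm.move_pose(B(.05,-.02,.40),RB); arm.release(); arm.hold(.2)
C=cam("wrist"); im=get_image("wrist"); d=trace("bracket","wrist")
m=fillmask(d[0]["mask"]); print(d[0]["conf"],d[0]["extent"])
pk,f,a=fit(m,bracket_parts(.01),C,[*B(-.085,-.02,0)[:2],PB[2]])
bo=T2(pk,[[0,0,.04],[.17,0,.034]]); print(pk,f,a,[inB(q).round(4) for q in bo])
v=im.copy()
for P in bracket_parts(.01): cv2.polylines(v,[cv2.convexHull(proj(T2([*B(-.085,-.02,0)[:2],PB[2]],P),C).round().astype(np.int32))],True,(255,0,0),1)
save("w3o",np.hstack([cv2.resize(x[90:390,190:390],None,fx=2,fy=2,interpolation=cv2.INTER_CUBIC) for x in(im,v)])); print(arm.get_obs()["clock"])
```

```text
hit True at [0.025  0.0019] 0.1884 F [0.4 0.1 0.4] 17.8083
0.98 [0.0, 248.4, 99.8, 87.3]
[ 0.79876991 -0.70269575  2.31249067] 3347.0 3347.0 [array([-0.4869, -0.2569]), array([-0.3636, -0.1399])]
20.2833
```

View pics/w3o.png

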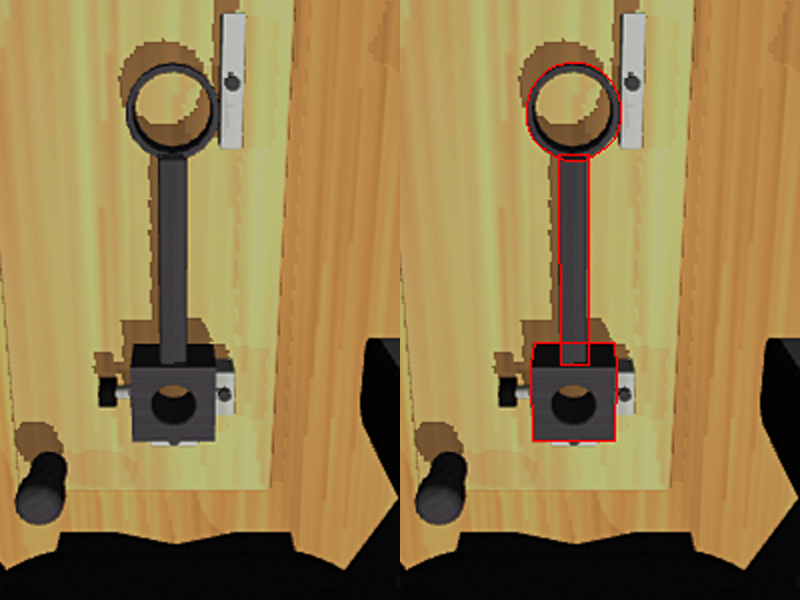

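The pushed arm matches the target outline to about 1 mm: block against its side stop and the end stop, ring against its stop. The network fit locked onto the look-alike this time, so I'm ignoring it. Next I'll grip at the balance point and lift.

Run:
```python
from h import *
g=(-.021,-.02)
arm.move_pose(B(*g,.26),RB); print(arm.servo_line(B(*g,.188),RB,rate=.08,stop_force=15))
arm.gripper_close(60); o=arm.get_obs(); print(o["width"],o["force"],o["clock"],inB(o["eef_pos"]),o["eef_pos"])
arm.servo_line(B(*g,.28),RB,rate=.06); arm.hold(.4)
o=arm.get_obs(); print(o["width"],o["force"],o["wrist_torque"],o["clock"])
arm.servo_line(B(*g,.41),RB,rate=.12); arm.hold(.3)
C=cam("wrist"); im=get_image("wrist"); o=arm.get_obs(); print(o["eef_pos"],o["force"],o["clock"])
e=o["eef_pos"]; c,s=np.cos(PB[2]),np.sin(PB[2]); pk=[e[0]-.064*c,e[1]-.064*s,PB[2]]
v=im.copy(); h=e[2]-.178
for P in bracket_parts(h): cv2.polylines(v,[cv2.convexHull(proj(T2(pk,P),C).round().astype(np.int32))],True,(255,0,0),1)
save("w4o",np.hstack([x[60:420,140:420] for x in(im,v)]))
```

```text
False
0.015092960758459404 [-5.20871196  0.90904823  5.327717  ] 22.65 [-0.02099261 -0.01926786] [ 0.56929764 -0.2327265   0.18837205]
0.014766654652591847 [-0.25252307 -0.15189924 -4.67031858] [-0.06703883  0.03736745  0.01837096] 24.7333
[ 0.57003827 -0.23277092  0.4096258 ] [ 0.49309531  1.20979773 -5.81956156] 26.3167
```

View pics/w4o.png

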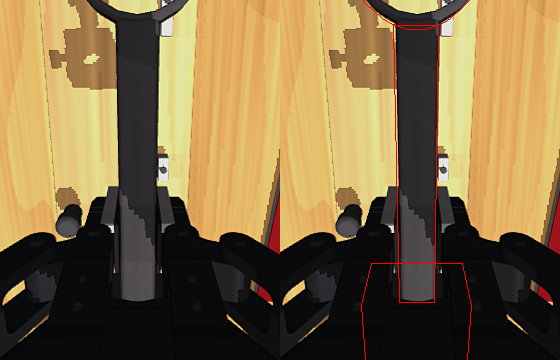

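Gripped and lifted: the bar lies on the predicted outline, the width is 14.8 mm and the moment is near zero, so it is balanced. Now I'll carry it to the stand.

Run:
```python
from h import *
R=[np.pi,0,PS[2]]; t=T2(PS,[[-.085+.064,0,0]])[0][:2]
e=arm.get_obs()["eef_pos"]
print(arm.servo_line([*t,.41],R,rate=.2)); arm.hold(.3)
arm.servo_line([*t,.357],R,rate=.06); arm.hold(.6)
o=arm.get_obs(); e=o["eef_pos"]; print(e,t,o["ee_rot"],o["width"],o["force"],o["wrist_torque"],o["clock"])
c,s=np.cos(PS[2]),np.sin(PS[2]); pk=[e[0]-.064*c,e[1]-.064*s,PS[2]]; h=e[2]-.178
V=[]
for n,r in(("side",(150,220,300,410)),("scene",(300,120,440,260)),("wrist",(160,60,400,400))):
    C=cam(n); im=get_image(n); v=im.copy()
    for P in bracket_parts(h): cv2.polylines(v,[cv2.convexHull(proj(T2(pk,P),C).round().astype(np.int32))],True,(255,0,0),1)
    for P in(cyl(-.085,0,.011,.146,.146),cyl(.085,0,.034,.016,.016)): cv2.polylines(v,[cv2.convexHull(proj(T2(PS,P),C).round().astype(np.int32))],True,(0,255,0),1)
    x0,y0,x1,y1=r; k=2
    a=[cv2.resize(q[y0:y1,x0:x1],(int((x1-x0)*290/(y1-y0)),290),interpolation=cv2.INTER_CUBIC) for q in(im,v)]; V.append(np.vstack(a))
w=np.hstack(V); print(w.shape); save("w5",w)
```

```text
False
[0.57871978 0.27258596 0.35695008] [0.5787095  0.27260363] [-3.14153117e+00  4.23744809e-05  1.55217470e+00] 0.014816009877483265 [-0.03856739  0.33857974 -5.53867303] [ 0.03769947 -0.0282294  -0.01766254] 30.925
(580, 722, 3)
```

View pics/w5.png

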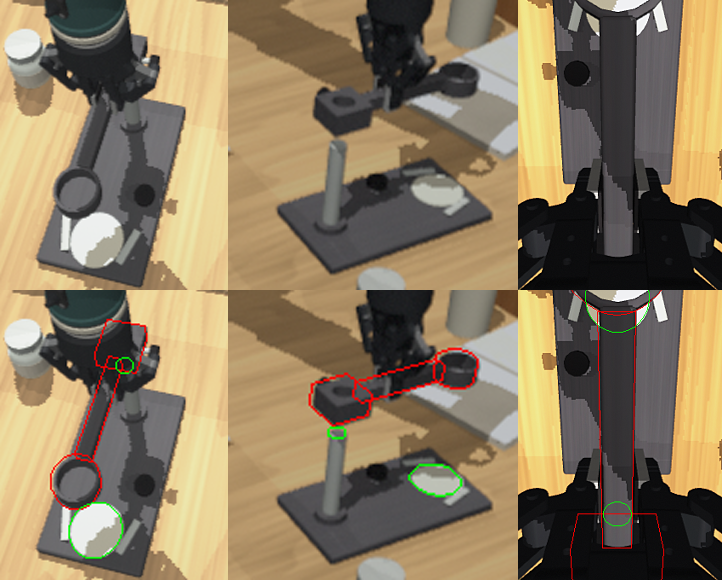

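All three cameras show the held arm and the stand on their predicted outlines. In the scene camera the block is over the column at crop (340,110), clear of it, and level. The clock reads about 31 s, so I'm handing in.

Run:
```python
from h import *
arm.job_done(); o=arm.get_obs(); print(o["clock"],o["width"],o["force"])
```

```text
the job is handed in; nothing more can be done
the job is handed in; nothing more can be done
```

The job is handed in, at about 31 s on the robot's clock. The microscope arm is held level and still, with the clamp block's underside about 33 mm above the column.

**Pushing:** With the fingers shut, I pushed the arm against the side stops, then against the end stop. One firmer push near the ring followed. The pushes stopped where contact with the stops was expected, and the picture matched the target outline to about 1 mm.

**Gripping and lifting:** I gripped the bar at the balance point with 60 N and lifted it. The finger width stayed at about 14.8 mm, the moment was near zero, and the load was about 5.5 N. That means it was balanced and not slipping.

**Last checks over the stand:**
- **Position:** the gripper was within 0.1 mm of its commanded position. Bore and ring should therefore lie over the column and disc to within the few millimetres of camera error.
- **Pictures:** the scene, side and wrist pictures agreed with the predicted outlines to within a few pixels.

**What disagreed:** the networks were the weak point. The automatic shape fits of the arm left large residuals. One locked onto the larger look-alike, and I ignored it. I relied on comparing outlines with the pictures and on where the fingers made contact.

I did not measure the bystanders again at the end. The paths kept clear of them, and nothing looked moved in the pictures I viewed.

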